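Index the carving turntable to the red station

ROBOT

A 7-joint arm with a two-finger parallel gripper is mounted at the origin on a cart in front of the work surface, level with it; the furniture and walls round the work are solid. World frame = base frame: x ahead of the robot, y to its left, z up, the work surface at z = 0. Lengths are in m, angles in rad, forces in N, time in s.
With the tool pointing down it reaches from about 0.425 to 0.925 m from the base axis. Payload 6.8 kg.
Tool frame: the origin (TCP) lies midway between the tips of the shut fingers; the grasp point (between the pads) lies r.tcp_to_grasp behind it (r.tcp_to_grasp is the distance from the TCP to the grasp point, in m); x points along the fingers, y is the direction in which the jaws open and shut, and the axes are right-handed (so a half turn about x gives the same grasp; the last joint's range is limited). The gripper opens to 85 mm and grips with 20 to 120 N. Pads are 22 mm wide; open, the fingers measure 114 mm over their backs; the gripper's body (76 mm by 85 mm) begins 54 mm behind the grasp point. The pads swing forward as they close: fully open they stand 13 mm farther back than shut.
Start: joints at [1.023, 0.477, 0.022, 1.555, -0.011, 1.109, -0.083], TCP at [0.287, -0.611, 0.231] pointing down, gripper open.
Joint ranges: [-2.96, 2.96], [-0.34, 2.1], [-1.41, 1.46], [0.24, 2.44], [-1.37, 4.51], [0.17, 1.92], [-2.96, 2.96]. Speed limits (rad/s): [2.39, 2.39, 3.14, 3.14, 3.14, 3.14, 3.14].

INTERFACE

Orientations are given as a rotation vector (axis times angle).
In Python, from bench import r, grab_frame, search_frame, cut_out, pinpoint gives the robot as it stands. The module is installed in compiled form; this text tells all that it offers.
- The arm moves only by the tool apply_moves, never from a script. Its argument "commands" is a list of rows, each a list of 7 numbers: the finger opening in mm, from 0 to 85.4, then the shift along the tool's x, y, z in mm, then the turn, a rotation vector about the tool's x, y, z in rad. A call has 1 to 20 rows; each row is the pose to reach, as a shift and turn from the pose commanded when the call began, along the tool's axes at that moment; what a row does not reach only later rows make up. A row lasts 1/10 s, in which the tool goes at most 50 mm and 8.59 degrees, less where a joint would pass 70% of its speed; a pose out of reach is approached as far as the arm can. A call with a gripper value outside its range is refused whole. The fingers move at their own pace and stop on an object; "force" is the grip in N (left out, the last holds). Time passes only in rows, so rows that repeat a pose let the fingers close. It gives the time, the measured TCP pose, the force and the opening at its end, in the units of the state.
- r.get_obs(): the state, without advancing time (a new reading comes with each control period).
- grab_frame(name): name is "scene" or "top" or "wrist"; returns a dict with "pixels" (384x512x3 uint8, red, green, blue), "mtx" (3x3 intrinsics, pixels), "position" and "rotation" of the camera in the world; the wrist camera has in their place "T_tool_cam" (4x4, takes a point from camera to tool coordinates, whose origin is the TCP and whose axes are the tool frame's). Camera axes: x right, y down, z forward; pixel columns grow to the right and rows downward; lengths in m; the calibration is good to about 2 mm. The wrist camera is an equidistant fisheye: a pixel r from the principal point sees the ray r / f radians off the axis. A picture is of the moment at which its call begins: read the wrist's pose just before it. There is no depth.
- r.hand_in(): hands the job in, once; it reports no verdict.
Trained networks look in the newest picture that a camera, given by its name, has taken for a name from the list of things; names that differ only in an ending like _2 or _b are one class to them, and where a whole thing is asked for, a point or a joint stands for the part that bears it (a point fixed in the world has none). Each returns a list of dicts, best first, with "confidence" (0 to 1); they miss things now and then, are a little off and sometimes report something else, mostly with a low value. They report only what shows in the picture. A call takes as long as a camera call.
- search_frame(label, camera): "point" ([column, row] as shares, 0 to 1, of the picture: columns of its width, rows of its height, amid what is visible of it).
- cut_out(label, camera): "pixels" (384x512 bool, what is visible of it) and "point" ([column, row] as shares, 0 to 1, of the picture: columns of its width, rows of its height, amid what is visible of it).
- pinpoint(label, camera): "point" ([column, row] as shares, 0 to 1, of the picture: columns of its width, rows of its height: a listed point, or the origin of a listed thing).
The state is a dict: "clock": time; "joints": joint angles; "qvel": joint speeds; "tau": joint torques, N m; "tcp_pos": TCP position; "orientation": TCP orientation; "contact_force": force on the tool from outside, world axes, zero at the start; "moment": the same for the moment, N m; "grip_width": finger opening in m.
Only numpy, scipy, OpenCV 4.12 (cv2) and the standard library are available. Lean on these libraries where they do the work, as an engineer would, in place of code of your own. Each camera call takes 0.05 s, during which the arm holds its last target.

TASK

The green carving turntable has to be indexed to its next station: with a fingertip, push the orange tab on the turntable round until the white index line lines up with the scale line at the red pin. Only push the tab, do not grip it; do not touch the egg mounted in the middle, and leave the loose things on the bench where they are. Finish with the hand clear.

Things in the scene. Friction and masses are not known exactly. Their poses are not given: they have to be found in the camera images.
- turntable (a joint): turn of the green turntable in rad, positive counter-clockwise seen from above, 0 with the index line at the middle of the scale, stops at -1.7 and +1.7. Friction 0.14 N m (about 2 N at the tab): it stays where it is left.
- turntable_center (a point): point on the vertical axis of the turntable at the height of its top face, 38 mm above the bench. The turntable is a green disc of radius 85 mm, 16 mm thick, on a grey round foot of radius 118 mm with two low bolted ears; the foot is fixed to the bench with varying place and yaw, the scale roughly facing the robot.
- index_mark (a point): outer end of the white index line, on the top edge of the green disc, 85 mm from the axis. Its x axis points from the mark to the turntable's axis, z up.
- tab_top (a point): middle of the top of the upright tab that one pushes to turn the disc; it stands on the disc 69 mm from the axis, diametrically opposite to the index line, and turns with it. Brass core between two orange faces; 28 mm long radially, 14 mm thick along the rim, rises 47 mm above the disc (top 85 mm above the bench).
- red_pin_top (a point): top of the red pin (8 mm across, rises 14 mm above the scale ring, top 35 mm above the bench), 106 mm from the axis, at the outer end of one of the four long scale lines. The fixed aluminium scale ring has fine black lines every 10 degrees over a half circle and long ones at -70, -40, 40 and 70 degrees; each long one has a pin, three black and one red, in any order. All pins are fixed.
- tab_face_left: orange face plate of the tab on its counter-clockwise side (seen from above): push here to turn clockwise. Origin at its foot on the disc. 28 x 4 x 44 mm.
- tab_face_right: orange face plate of the tab on its clockwise side (seen from above): push here to turn counter-clockwise. Origin at its foot on the disc. 28 x 4 x 44 mm.
- carved_egg: wooden egg, 47 mm across and 60 mm tall, fixed upright on a low steel disc at the middle of the turntable, its top 102 mm above the bench; turns with it. Not to be touched. Origin at its underside.
- bottle_stopper: dark turned wooden bottle stopper, 39 mm across, 80 mm tall, standing loose on the bench to the right of the turntable. Bystander. Origin at its underside.
- candle_cup: pale turned wooden candle cup, 67 mm across, 62 mm tall, standing loose on the bench to the left beyond the turntable. Bystander. Origin at its underside.
- pencil: red pencil, 166 mm long, 8 mm across, lying loose near the front edge of the bench to the right. Bystander. Origin at its underside.

How it is judged:
At the end, for the whole second after the job is handed in: The white index line, continued outwards, passes within 4 mm of the red pin's axis (about 2 degrees), the turntable is at rest, and stopper, candle cup and pencil are within 15 mm of where they stood (y of red_pin_top in the frame of index_mark between -0.004 and 0.004 m and x of red_pin_top in the frame of index_mark below 0 m and velocity of joint turntable between -0.02 and 0.02 rad/s and distance of each of bottle_stopper, candle_cup, pencil from where it was at the start of the episode below 0.015 m); the robot touches nothing.
It fails at once if the tab is gripped (the fingers press on both of its orange faces at once) (contact force between the fingers and tab_face_left above 1.5 N and contact force between the fingers and tab_face_right above 1.5 N).
It fails at once if the robot touches the egg on the turntable (contact force between the arm and carved_egg above 1 N).
It fails at once if the fingers touch the egg on the turntable (contact force between the fingers and carved_egg above 1 N).
It fails at once if a bystander is pushed away or lifted (distance of any of bottle_stopper, candle_cup, pencil from where it was at the start of the episode above 0.03 m).
It also fails if it takes over 38 s, if anything falls off the work surface, if the arm or the gripper's body presses on something with over 40 N, if the wrist force passes 120 N, or if a joint passes its speed limit or range.

## Working session

There is one attempt and no reset: what is moved stays moved. The work goes in short steps, Python scripts to look and compute and a tool call to move; the robot and the scene stay as the last step left them, time stands still between calls to the robot, and variables do not carry over. Pictures are saved under pics/ and viewed, and the job is handed in when it is done.

Besides the shell and the picture viewer there is one more tool, called after ">>>" by a JSON object that holds its "fn" and its "kwargs", one argument or row to a line. apply_moves: Moves the arm, as the interface text tells. Its arguments: {"type":"object","properties":{"commands":{"type":"array"},"force":{"type":"number"}},"required":["commands"]}

```bash
mkdir -p pics; cat > h.py <<'E'
import numpy as np, cv2
from scipy.spatial.transform import Rotation as R
from bench import r, grab_frame, search_frame, cut_out, pinpoint
def ray(f,pt):
    K=f["mtx"];u=pt[0]*512;v=pt[1]*384
    d=np.array([(u-K[0,2])/K[0,0],(v-K[1,2])/K[1,1],1.])
    Rm=np.array(f["rotation"])
    if Rm.shape!=(3,3): Rm=R.from_rotvec(Rm).as_matrix()
    return np.array(f["position"]),Rm@d
def onz(f,pt,z):
    p,d=ray(f,pt);return p+d*(z-p[2])/d[2]
def save(f,n): cv2.imwrite("pics/"+n,f["pixels"][:,:,::-1])
E
python3 - <<'E'
from h import *
o=r.get_obs();print(o, r.tcp_to_grasp)
Z=dict(turntable_center=.038,index_mark=.038,tab_top=.085,red_pin_top=.035,carved_egg=.042,bottle_stopper=0,candle_cup=0,pencil=0)
for c in ("top","scene"):
    f=grab_frame(c);save(f,c+"0.png");print(c,f["position"])
    for k,z in Z.items():
        for q in pinpoint(k,c)[:2]:
            print(k,round(q["confidence"],2),np.array(q["point"])*[512,384],onz(f,q["point"],z).round(4))
E
```

```text
{'clock': 0.0, 'joints': array([ 1.02288585,  0.47780848,  0.02227857,  1.55649184, -0.01147235,
        1.10929227, -0.08313652]), 'qvel': array([-0.00055358,  0.00152674, -0.00035747, -0.00043644,  0.00072332,
       -0.00023286,  0.00053275]), 'tau': array([ 2.36705628e-04, -5.96457732e+01,  1.60816815e+00, -2.81197572e+01,
        1.25607866e-02,  9.40316124e-03,  5.27952909e-05]), 'tcp_pos': array([ 0.28714389, -0.61020103,  0.23030187]), 'orientation': array([ 1.97799635,  0.44411467, -1.979093  ]), 'contact_force': array([0.82559822, 0.74769655, 0.63047708]), 'moment': array([-0.02337772, -0.01600919,  0.01028717]), 'grip_width': 0.08569075666100737} 0.0187
top [0.38915832 0.12258817 1.4581746 ]
turntable_center 0.98 [230.0928 173.9136] [0.5523 0.2095 0.038 ]
index_mark 0.57 [225.024  200.6016] [0.466  0.2245 0.038 ]
tab_top 0.72 [237.5168 154.4064] [0.6084 0.1844 0.085 ]
carved_egg 0.47 [233.5744 177.7152] [0.5397 0.1979 0.042 ]
carved_egg 0.39 [230.5024 173.4912] [0.5532 0.208  0.042 ]
bottle_stopper 0.43 [321.792 201.6  ] [ 0.4685 -0.0915  0.    ]
candle_cup 0.63 [154.624  153.7152] [0.6212 0.4634 0.    ]
pencil 0.43 [343.0912 223.9872] [ 0.3957 -0.1616  0.    ]
scene [ 0.16893321 -0.47418151  0.60766123]
turntable_center 0.67 [264.192  187.8144] [0.5507 0.2119 0.038 ]
turntable_center 0.64 [302.3872 292.416 ] [ 0.4576 -0.1259  0.038 ]
index_mark 0.75 [228.9152 196.8   ] [0.4491 0.2154 0.038 ]
tab_top 0.9 [290.6112 172.6848] [0.6136 0.1858 0.085 ]
carved_egg 0.75 [260.5056 188.5824] [0.5375 0.2081 0.042 ]
carved_egg 0.54 [288.9216 173.9136] [0.6426 0.2367 0.042 ]
bottle_stopper 0.95 [301.312 290.496] [ 0.4775 -0.0975  0.    ]
candle_cup 0.62 [248.9856 152.7168] [0.622  0.4533 0.    ]
pencil 0.22 [230.2976 193.3056] [0.4777 0.2746 0.    ]
```

```bash
python3 - <<'E'
import cv2
a=cv2.imread("pics/top0.png")[110:240,130:380];b=cv2.imread("pics/scene0.png")[120:250,150:350]
cv2.imwrite("pics/a.png",cv2.resize(a,None,fx=3.2,fy=3.2,interpolation=2));cv2.imwrite("pics/b.png",cv2.resize(b,None,fx=4,fy=4,interpolation=2))
E
```

```text
(no output)
```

View pics/a.png

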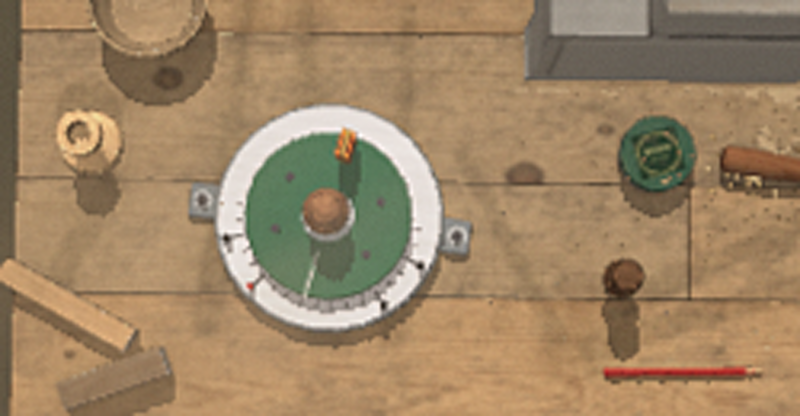

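View pics/b.png

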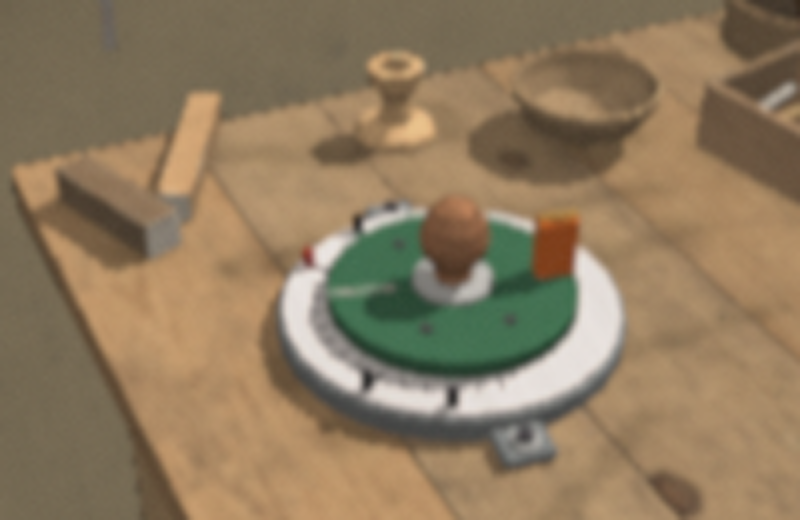

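View pics/top0.png

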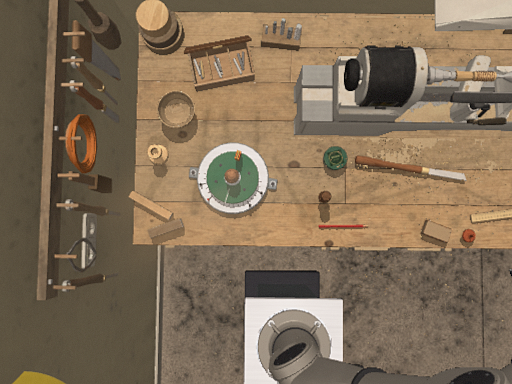

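View pics/scene0.png

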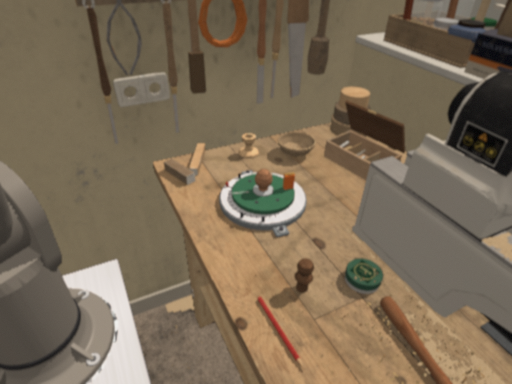

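```bash
python3 - <<'E'
from h import *
f=grab_frame("top");print(f["mtx"])
P=lambda x,y,z: onz(f,[(x/3.2+130)/512,(y/3.2+110)/384],z)
im=f["pixels"].astype(int);hsv=cv2.cvtColor(f["pixels"],cv2.COLOR_RGB2HSV)
# green disc
m=((hsv[...,0]>60)&(hsv[...,0]<95)&(hsv[...,1]>80)).astype(np.uint8);m[:,300:]=0;m[:140]=0;m[212:]=0
cs,_=cv2.findContours(m,cv2.RETR_EXTERNAL,cv2.CHAIN_APPROX_NONE);c=max(cs,key=cv2.contourArea)
c=cv2.convexHull(c)
e=cv2.fitEllipse(c);print(e); C=onz(f,[(e[0][0]+.5)/512,(e[0][1]+.5)/384],.038);print("disc C",C)
red=((hsv[...,0]<8)|(hsv[...,0]>172))&(hsv[...,1]>130);red[:, 230:]=0;red[:,:195]=0;red[:185]=0;red[212:]=0
ys,xs=np.nonzero(red);print(xs,ys)
pts=dict(red=P(251,286,.033),b1=P(227,238,.03),b2=P(383,304,.03),b3=P(421,266,.03),idx=P(306,298,.038),idx_in=P(318,254,.038),tab=P(346,140,.085))
for k,p in pts.items():
    d=p-C;print(k,p.round(4),np.hypot(d[0],d[1]).round(4),np.degrees(np.arctan2(d[1],d[0])).round(1))
for l in ("tab_face_left","tab_face_right","tab_top","red_pin_top"):
  for c in ("top","scene"):
    for q in search_frame(l,c)[:1]: print(l,c,q)
E
```

```text
[[443.24203551   0.         255.22639182]
 [  0.         443.24203551 196.78499379]
 [  0.           0.           1.        ]]
((247.0, 158.5), (2.6688764095306396, 13.55677604675293), 130.55967712402344)
disc C [0.60132665 0.15407811 0.038     ]
[207 208] [199 199]
red [0.4696 0.2783 0.033 ] 0.1811 136.7
b1 [0.5181 0.3038 0.03  ] 0.1713 119.1
b2 [0.4532 0.1453 0.03  ] 0.1484 -176.6
b3 [0.492  0.1074 0.03  ] 0.1189 -156.9
idx [0.4579 0.2224 0.038 ] 0.1589 154.5
idx_in [0.5023 0.2111 0.038 ] 0.1143 150.1
tab [0.6105 0.1825 0.085 ] 0.0299 72.1
tab_face_right top {'point': [0.4541, 0.4599], 'confidence': 0.71}
tab_face_right scene {'point': [0.5633, 0.4698], 'confidence': 0.44}
tab_top top {'point': [0.4557, 0.4617], 'confidence': 0.69}
tab_top scene {'point': [0.5156, 0.5026], 'confidence': 0.58}
```

```bash
python3 - <<'E'
from h import *
from scipy.optimize import least_squares
f=grab_frame("top")
P=lambda x,y,z: onz(f,[(x/3.2+130)/512,(y/3.2+110)/384],z)
hsv=cv2.cvtColor(f["pixels"],cv2.COLOR_RGB2HSV)
print(hsv[175,220],hsv[185,225])
m=((hsv[...,0]>45)&(hsv[...,0]<100)&(hsv[...,1]>60)).astype(np.uint8);m[:,280:]=0;m[:140]=0;m[215:]=0;m[:,:195]=0
ys,xs=np.nonzero(m);h=cv2.convexHull(np.c_[xs,ys].astype(np.float32));(c,rad)=cv2.minEnclosingCircle(h);e=cv2.fitEllipse(h)
print(len(xs),c,rad,e)
C=onz(f,[(e[0][0]+.5)/512,(e[0][1]+.5)/384],.038);print("C",C)
pins=[P(227,238,.035),P(251,286,.035),P(383,304,.035),P(421,266,.035)]
idx=P(306,298,.038);tab=P(346,140,.085)
ang=np.radians([-70,-40,40,70])
def res(p):
    o=[]
    for a,q in zip(ang,pins): o+=list(p[:2]+.106*np.array([np.cos(p[2]+a),np.sin(p[2]+a)])-q[:2])
    u=np.array([np.cos(p[3]),np.sin(p[3])]);o+=list(p[:2]+.085*u-idx[:2])+list(p[:2]-.069*u-tab[:2])+list((p[:2]-C[:2])*2)
    return o
# order cw/ccw: pins with larger y = negative angles when facing robot (u=-x): ccw from -x goes to -y
s=least_squares(res,[.55,.21,np.pi,np.pi]);print(s.x[:2],np.degrees(s.x[2:]),np.round(np.array(s.fun)*1000,1))
E
```

```text
[ 63  70 121] [ 59  58 127]
1180 (232.0384063720703, 177.14938354492188) 25.663265228271484 ((232.10986328125, 177.12586975097656), (50.54336929321289, 51.141883850097656), 92.57861328125)
C [0.54036386 0.20124058 0.038     ]
[0.54099724 0.20093461] [172.54337224 165.36982944] [ 0.3  1.2 -0.2  0.9 -1.3 -1.3  0.5 -0.6  0.8 -0.  -2.7  1.   1.3 -0.6]
```

```bash
python3 - <<'E'
from h import *
f=grab_frame("wrist");save(f,"w0.png");print(f["T_tool_cam"].round(3),f["mtx"].round(1))
o=r.get_obs();M=R.from_rotvec(o["orientation"]).as_matrix();print(M.round(3))
for t in ([0.45,-0.15,.22],[0.62,.27,.2]): print((M.T@(np.array(t)-o["tcp_pos"])*1000).round(0))
E
```

```text
[[ 0.001 -0.292  0.957 -0.142]
 [ 1.     0.    -0.001  0.   ]
 [-0.     0.957  0.292 -0.074]
 [ 0.     0.     0.     1.   ]] [[297.3   0.  253.6]
 [  0.  297.3 189.2]
 [  0.    0.    1. ]]
[[ 0.     0.426 -0.905]
 [ 0.    -0.905 -0.426]
 [-1.     0.    -0.   ]]
[  11. -348. -343.]
[  31. -655. -676.]
```

View pics/w0.png

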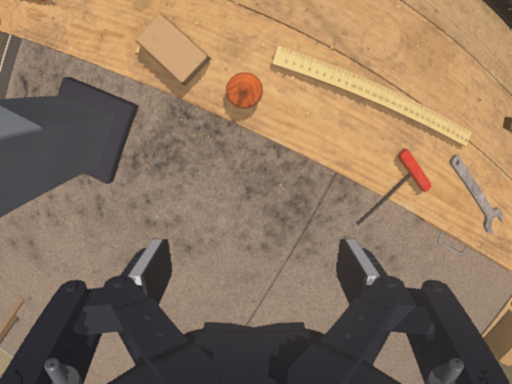

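>>> {"fn": "apply_moves", "kwargs": {
  "commands": [
    [0,20,-310,-332,0,0,0],
    [0,20,-310,-332,0,0,0],
    [0,20,-310,-332,0,0,0],
    [0,20,-310,-332,0,0,0],
    [0,20,-310,-332,0,0,0],
    [0,20,-310,-332,0,0,0],
    [0,30,-622,-664,-0.87,0,0],
    [0,30,-622,-664,-0.87,0,0],
    [0,30,-622,-664,-0.87,0,0],
    [0,30,-622,-664,-0.87,0,0],
    [0,30,-622,-664,-0.87,0,0],
    [0,30,-622,-664,-0.87,0,0],
    [0,30,-622,-664,-0.87,0,0],
    [0,30,-622,-664,-0.87,0,0],
    [0,30,-622,-664,-0.87,0,0],
    [0,30,-622,-664,-0.87,0,0],
    [0,30,-622,-664,-0.87,0,0],
    [0,30,-622,-664,-0.87,0,0],
    [0,30,-622,-664,-0.87,0,0],
    [0,30,-622,-664,-0.87,0,0]
  ]
}}

```text
clock: 3.45
tcp_pos: [0.623, 0.2375, 0.2009]
orientation: [1.397, 1.078, -1.396]
contact_force: [0.3, 0.4, -0.5]
grip_width: -0.0001
```

```bash
cat >> h.py <<'E'
def wray(f,o,px):
    K=f["mtx"];x=px[0]-K[0,2];y=px[1]-K[1,2];rr=np.hypot(x,y);t=rr/K[0,0]
    d=np.array([x/rr*np.sin(t),y/rr*np.sin(t),np.cos(t)])
    M=R.from_rotvec(o["orientation"]).as_matrix();T=f["T_tool_cam"]
    return o["tcp_pos"]+M@T[:3,3],M@T[:3,:3]@d
def wz(f,o,px,z):
    p,d=wray(f,o,px);return p+d*(z-p[2])/d[2]
E
python3 - <<'E'
from h import *
o=r.get_obs();f=grab_frame("wrist");save(f,"w1.png")
M=R.from_rotvec(o["orientation"]).as_matrix();print(M.round(3),o["joints"].round(2))
for k,z in dict(turntable_center=.038,index_mark=.038,tab_top=.085,red_pin_top=.035,tab_face_left=.038).items():
    for q in pinpoint(k,"wrist")[:2]:
        px=np.array(q["point"])*[512,384];print(k,q["confidence"],px,wz(f,o,px,z).round(4))
E
```

```text
[[-0.001  0.967 -0.254]
 [ 0.001 -0.254 -0.967]
 [-1.    -0.001 -0.001]] [-0.14  0.53 -0.45  1.58  0.25  1.09 -0.91]
turntable_center 0.9 [191.3856 218.9952] [0.5405 0.2031 0.038 ]
index_mark 0.83 [122.88   212.6976] [0.4605 0.2304 0.038 ]
tab_top 0.82 [251.1872 235.6992] [0.6069 0.1884 0.085 ]
red_pin_top 0.47 [114.176  171.6096] [0.4672 0.2796 0.035 ]
tab_face_left 0.68 [254.5152 214.3104] [0.6109 0.191  0.038 ]
```

View pics/w1.png

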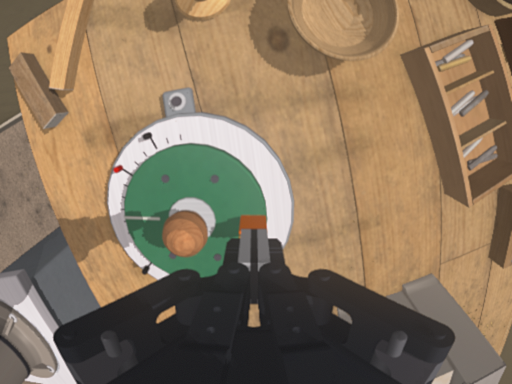

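>>> {"fn": "apply_moves", "kwargs": {
  "commands": [
    [0,50,0,0,0,0,0],
    [0,95,0,0,0,0,0],
    [0,125,0,0,0,0,0],
    [0,143,0,0,0,0,0],
    [0,143,0,10,0,0,0],
    [0,143,0,22,0,0,0],
    [0,143,0,28,0,0,0],
    [0,143,0,28,0,0,0]
  ]
}}

```text
clock: 4.55
tcp_pos: [0.6174, 0.2057, 0.0601]
orientation: [1.402, 1.071, -1.399]
contact_force: [0.0, 0.1, 0.1]
grip_width: 0.0002
```

```bash
cat > look.py <<'E'
import sys
from h import *
o=r.get_obs();f=grab_frame("wrist");save(f,sys.argv[1])
print(o["clock"],o["tcp_pos"].round(4),o["contact_force"].round(1))
for k,z in dict(turntable_center=.038,index_mark=.038,tab_top=.085,red_pin_top=.035,tab_face_left=.038).items():
    for q in pinpoint(k,"wrist")[:1]:
        px=np.array(q["point"])*[512,384];print(k,q["confidence"],px,wz(f,o,px,z).round(4))
E
python3 look.py w2.png
```

```text
4.55 [0.6174 0.2057 0.0601] [0.  0.1 0.1]
turntable_center 0.72 [143.9232 255.0912] [0.5408 0.2034 0.038 ]
index_mark 0.63 [ 43.9808 246.6816] [0.4566 0.2261 0.038 ]
tab_top 0.87 [247.5008 302.208 ] [0.6086 0.1868 0.085 ]
red_pin_top 0.66 [ 26.9824 174.7968] [0.4673 0.281  0.035 ]
tab_face_left 0.66 [ 45.9776 244.992 ] [0.4597 0.227  0.038 ]
```

View pics/w2.png

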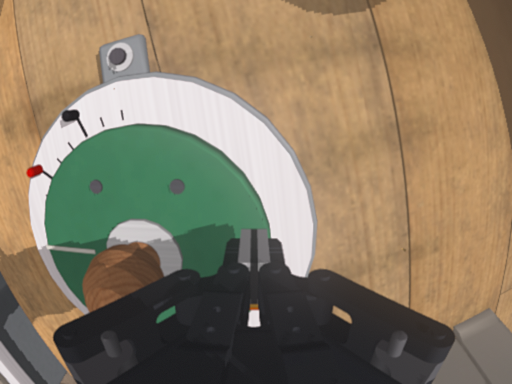

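>>> {"fn": "apply_moves", "kwargs": {
  "commands": [
    [0,0,0.8,3.3,0.044,0,0],
    [0,0,1.6,6.5,0.087,0,0],
    [0,0,2.2,9.8,0.131,0,0],
    [0,0,2.7,13.1,0.175,0,0],
    [0,0,2.9,16.4,0.218,0,0],
    [0,0,3.1,19.7,0.262,0,0],
    [0,0,3.1,23,0.305,0,0],
    [0,0,3,26.4,0.349,0,0],
    [0,0,2.7,29.8,0.393,0,0],
    [0,0,2.3,33.1,0.436,0,0],
    [0,0,2.3,33.1,0.436,0,0],
    [0,0,2.3,33.1,0.436,0,0]
  ]
}}

```text
clock: 6.05
tcp_pos: [0.61, 0.1755, 0.0584]
orientation: [1.701, 0.796, -1.7]
contact_force: [0.4, 0.7, 0.4]
grip_width: 0.0001
```

```bash
python3 look.py w3.png
```

```text
6.05 [0.61   0.1755 0.0584] [0.4 0.7 0.4]
turntable_center 0.86 [146.8928 256.5888] [0.5415 0.2034 0.038 ]
index_mark 0.65 [ 48.4864 254.2848] [0.472  0.2543 0.038 ]
tab_top 0.62 [251.0848 303.5904] [0.5959 0.1609 0.085 ]
red_pin_top 0.5 [ 26.88   227.0976] [0.47   0.2822 0.035 ]
```

View pics/w3.png

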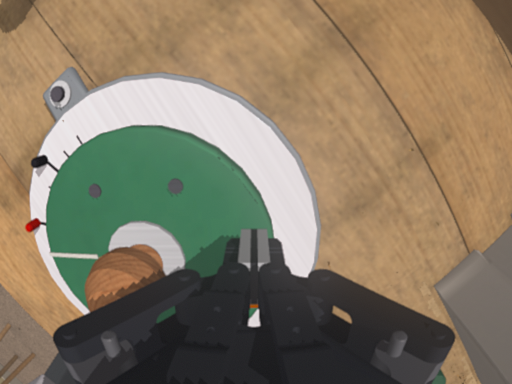

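```bash
cat > calc.py <<'E'
from h import *
o=r.get_obs();f=grab_frame("wrist")
im=cv2.cvtColor(f["pixels"],cv2.COLOR_RGB2BGR)
cv2.imwrite("pics/crop.png",cv2.resize(im[190:290,10:170],None,fx=5,fy=5,interpolation=2))
C=np.array([.5409,.2033])
def A(p): d=p[:2]-C;return np.degrees(np.arctan2(d[1],d[0])).round(1),np.hypot(*d).round(4)
E
python3 - <<'E'
from calc import *
a=wz(f,o,(51,254.5),.038);b=wz(f,o,(97,257),.038);c=wz(f,o,(31,226),.035)
print(a,A(a),b,A(b),c,A(c)); d=b-a;print(np.degrees(np.arctan2(-d[1],-d[0])))
E
```

```text
[0.47410504 0.25282662 0.038     ] (np.float64(143.4), np.float64(0.0832)) [0.50916493 0.22629328 0.038     ] (np.float64(144.1), np.float64(0.0392)) [0.47487921 0.28002811 0.035     ] (np.float64(130.7), np.float64(0.1012))
142.88154866117844
```

View pics/crop.png

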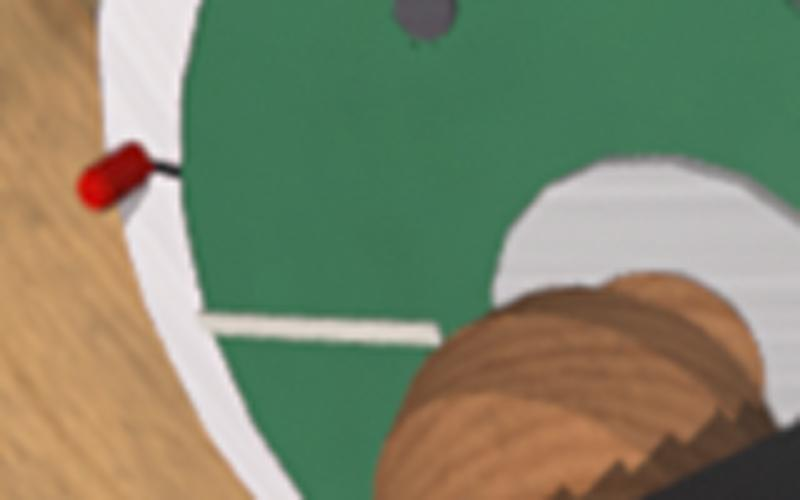

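```bash
python3 - <<'E'
from calc import *
for n,p,z in (("top",(29.4,228),.035),("base",(37.5,221.8),.021),("lineend",(46,224.4),.021),("io",(50.8,254.4),.038),("ii",(98,257),.038)):
    w=wz(f,o,p,z);print(n,w.round(4),A(w))
E
```

```text
top [0.4718 0.2802 0.035 ] (np.float64(131.9), np.float64(0.1034))
base [0.4694 0.2813 0.021 ] (np.float64(132.5), np.float64(0.1058))
lineend [0.4754 0.274  0.021 ] (np.float64(132.8), np.float64(0.0964))
io [0.474 0.253 0.038] (np.float64(143.4), np.float64(0.0833))
ii [0.5099 0.2258 0.038 ] (np.float64(144.1), np.float64(0.0383))
```

>>> {"fn": "apply_moves", "kwargs": {
  "commands": [
    [0,0,0.8,3.3,0.044,0,0],
    [0,0,1.6,6.5,0.087,0,0],
    [0,0,2.2,9.8,0.131,0,0],
    [0,0,2.7,13.1,0.175,0,0],
    [0,0,2.7,13.1,0.175,0,0],
    [0,0,2.7,13.1,0.175,0,0]
  ]
}}

```text
clock: 7.05
tcp_pos: [0.6033, 0.1631, 0.0582]
orientation: [1.815, 0.662, -1.816]
contact_force: [0.1, 0.4, -0.3]
grip_width: -0.0001
```

```bash
python3 look.py w4.png; python3 calc.py
```

```text
7.05 [0.6033 0.1631 0.0582] [ 0.1  0.4 -0.3]
turntable_center 0.88 [146.3808 254.7072] [0.5418 0.2034 0.038 ]
index_mark 0.58 [ 47.8208 249.7152] [0.4848 0.2666 0.038 ]
tab_top 0.89 [249.3952 301.5936] [0.5875 0.1525 0.085 ]
red_pin_top 0.53 [ 32.    249.408] [0.4685 0.2808 0.035 ]
```

View pics/crop.png

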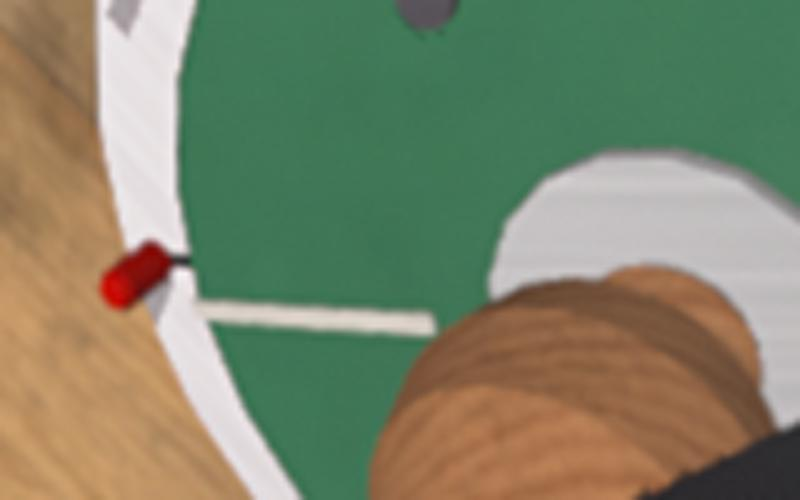

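```bash
python3 - <<'E'
from calc import *
for n,p,z in (("top",(10+120/5,190+287/5),.035),("base",(10+158/5,190+257/5),.021),("lineend",(10+188/5,190+261/5),.021),("io",(10+200/5,190+310/5),.038),("ii",(10+435/5,190+324/5),.038)):
    w=wz(f,o,p,z);print(n,w.round(4),A(w))
E
```

```text
top [0.4724 0.28   0.035 ] (np.float64(131.8), np.float64(0.1028))
base [0.4694 0.2811 0.021 ] (np.float64(132.6), np.float64(0.1057))
lineend [0.4737 0.2757 0.021 ] (np.float64(132.9), np.float64(0.0987))
io [0.4848 0.2644 0.038 ] (np.float64(132.6), np.float64(0.083))
ii [0.5149 0.2314 0.038 ] (np.float64(132.8), np.float64(0.0383))
```

>>> {"fn": "apply_moves", "kwargs": {
  "commands": [
    [0,0,0,-6,0,0,0],
    [0,0,0,-16,0,0,0],
    [0,0,0,-28,0,0,0],
    [0,-20,0,-30,0,0,0],
    [0,-60,0,-30,0,0,0],
    [0,-110,0,-30,0,0,0],
    [0,-150,0,-30,0,0,0],
    [0,-190,0,-30,0,0,0],
    [0,-200,0,-30,0,0,0],
    [0,-200,0,-30,0,0,0]
  ]
}}

```text
clock: 8.45
tcp_pos: [0.628, 0.1839, 0.2607]
orientation: [1.821, 0.662, -1.812]
contact_force: [0.1, -0.1, -0.9]
grip_width: -0.0
```

```bash
python3 look.py w5.png; python3 -c "
from h import *
o=r.get_obs();print(R.from_rotvec(o['orientation']).as_matrix().round(3))"
```

```text
8.45 [0.628  0.1839 0.2607] [ 0.1 -0.1 -0.9]
turntable_center 0.68 [198.8096 200.7168] [0.5414 0.2052 0.038 ]
index_mark 0.89 [141.312  203.0976] [0.4857 0.2651 0.038 ]
tab_top 0.9 [250.5216 209.3184] [0.59   0.1566 0.085 ]
red_pin_top 0.45 [128.3072 204.9024] [0.4686 0.2792 0.035 ]
tab_face_left 0.68 [253.9008 192.8064] [0.5964 0.1568 0.038 ]
[[-0.003  0.643 -0.766]
 [-0.001 -0.766 -0.643]
 [-1.    -0.001  0.003]]
```

View pics/w5.png

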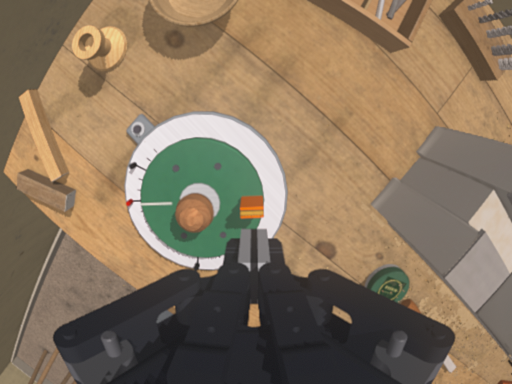

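>>> {"fn": "apply_moves", "kwargs": {
  "commands": [
    [0,0,-45,0,0,0,0],
    [0,0,-90,0,0,0,0],
    [0,20,-120,0,0,0,0],
    [0,55,-120,0,0,0,0],
    [0,60,-120,0,0,0,0],
    [0,60,-120,0,0,0,0],
    [0,60,-120,0,0,0,0]
  ]
}}

```text
clock: 9.45
tcp_pos: [0.5506, 0.2738, 0.1992]
orientation: [1.819, 0.66, -1.816]
contact_force: [0.2, -0.0, 1.3]
grip_width: 0.0004
```

```bash
python3 look.py w6.png; python3 -c "
import cv2
a=cv2.imread('pics/w6.png')[140:260,190:350];cv2.imwrite('pics/w6c.png',cv2.resize(a,None,fx=5,fy=5,interpolation=2))"
```

```text
9.45 [0.5506 0.2738 0.1992] [ 0.2 -0.   1.3]
turntable_center 0.69 [294.0928 220.9152] [0.5366 0.2035 0.038 ]
index_mark 0.68 [221.3888 219.9168] [0.4856 0.2664 0.038 ]
tab_top 0.71 [369.8176 233.5872] [0.5862 0.1513 0.085 ]
red_pin_top 0.56 [201.0112 220.6848] [0.4685 0.283  0.035 ]
tab_face_left 0.64 [355.6864 211.6992] [0.5901 0.1554 0.038 ]
```

View pics/w6c.png

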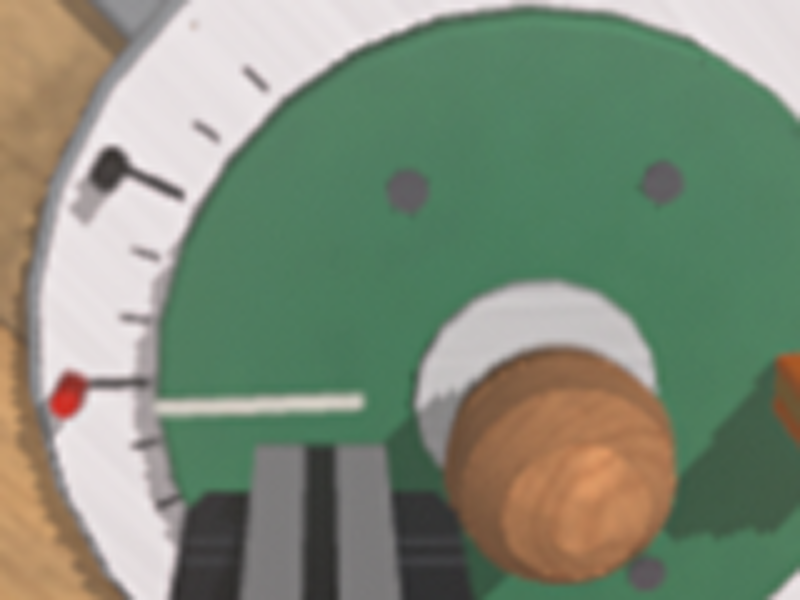

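```bash
python3 - <<'E'
from calc import *
def W(x,y,z): return wz(f,o,(190+x/5,140+y/5),z)
top=W(67,401,.035);base=W(73,380,.021);l2=W(148,382,.021);io=W(157,408,.038);ii=W(362,401.5,.038)
e=(ii-io)[:2];e/=np.linalg.norm(e);n=np.array([-e[1],e[0]])
for k,p in dict(top=top,base=base,l2=l2,io=io,ii=ii).items(): print(k,p.round(4),A(p),"y in mark frame mm",(n@(p-io)[:2]*1000).round(2))
# same with e from center
e=(C-io[:2]);e/=np.linalg.norm(e);n=np.array([-e[1],e[0]])
print([(n@(p-io)[:2]*1000).round(2) for p in (top,base,l2)])
E
```

```text
top [0.4701 0.2818 0.035 ] (np.float64(132.0), np.float64(0.1057)) y in mark frame mm 0.99
base [0.4692 0.2821 0.021 ] (np.float64(132.3), np.float64(0.1066)) y in mark frame mm 0.48
l2 [0.4803 0.2683 0.021 ] (np.float64(133.0), np.float64(0.0888)) y in mark frame mm -0.53
io [0.4833 0.2657 0.038 ] (np.float64(132.7), np.float64(0.0849)) y in mark frame mm 0.0
ii [0.514 0.232 0.038] (np.float64(133.2), np.float64(0.0393)) y in mark frame mm -0.0
[np.float64(1.17), np.float64(0.67), np.float64(-0.49)]
```

```bash
python3 -c "
from bench import r
o=r.get_obs();print(o['clock'],abs(o['qvel']).max());r.hand_in()"
```

```text
9.8 0.003483800142727304
the job is handed in; nothing more can be done
```

I pushed the tab with the shut fingertips on its left (counter-clockwise-side) face. The turntable turned about 32° clockwise until the index line met the red-pin line at -40°. I then backed off, raised the hand to about 0.2 m (about 0.1 m above the top of the egg), and handed the job in at 9.8 s.

- **Alignment:** the last wrist picture puts the red pin about 1 mm off the continued index line; the limit is 4 mm. The pin's top, its foot and the scale line gave values between -0.5 and +1.2 mm.
- **Earlier disagreement:** before the push, the start angle of the index line came out differently in different pictures (161° to 165°), so I corrected along the way from closer wrist views.
- **Contact:** the force readings after each move stayed near zero (about 1 N or less). The hand did not go near the egg at working height, nor near the loose things.
- **Not checked:** I did not measure the positions of the stopper, candle cup and pencil again at the end.

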